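Lay the charcoal block on the sloped soldering stand

ROBOT

A 6-joint arm with a two-finger parallel gripper is mounted at the origin on a cart in front of the work surface, level with it; the furniture and walls round the work are solid. World frame = base frame: x ahead of the robot, y to its left, z up, the work surface at z = 0. Lengths are in m, angles in rad, forces in N, time in s.
With the tool pointing down it reaches from about 0.25 to 0.775 m from the base axis. Payload 4 kg.
Tool frame: the origin (TCP) lies at the centre of the arm's flange, where the gripper is bolted on; the fingertips stand ahead of it and the grasp point (between the pads) lies 180 mm ahead of it (robot.tcp_to_tips is the z of the fingertips in the tool frame, in m); z points along the fingers, y is the direction in which the jaws open and shut (so a half turn about z gives the same grasp; the last joint's range is limited). The gripper opens to 94 mm and grips with 3 to 60 N. Pads are 16 mm wide; open, the fingers measure 119 mm over their backs; the gripper's body (75 mm by 177 mm) begins 78 mm behind the grasp point.
Start: joints at [-0.103, 0.087, 1.371, -0, 1.684, -0.103], TCP at [0.55, -0, 0.405] pointing down, gripper open.
Joint ranges: [-3.1, 3.1], [-0.76, 2.03], [0.27, 2.55], [-1.08, 4.22], [0.17, 2.65], [-2.57, 2.57]. Speed limits (rad/s): [2.79, 2.79, 3.14, 3.14, 3.14, 3.14].

INTERFACE

Orientations are given as [roll, pitch, yaw] about the fixed x, y, z axes, in that order (R = Rz(yaw) Ry(pitch) Rx(roll)).
In Python, from bench import robot gives the robot as it stands.
- The arm moves only by the tool move_arm, never from a script. Its argument "increments" is a list that holds one entry, the list of rows, each a list of 7 numbers: the opening, from 0 (shut) to 1 (fully open), then the shift along the tool's x, y, z as a fraction of full scale, then the turn, a rotation vector about the tool's x, y, z as a fraction of full scale. In form: [[[jaw, dx, dy, dz, rx, ry, rz], ...]]. A call has 1 to 8 rows; each row is the pose to reach, as a shift and turn from the pose commanded when the call began, along the tool's axes at that moment; what a row does not reach only later rows make up. Full scale, the value 1, is 0.1 m for a shift and pi/2 rad for a turn. A row lasts 1/12 s, in which the tool goes at most 41.7 mm and 7.16 degrees, less where a joint would pass 70% of its speed; a pose out of reach is approached as far as the arm can. A call with a number of a shift or a turn outside -1 to 1 is refused whole. A call with a gripper value outside its range is refused whole. The fingers move at their own pace and stop on an object; the grip force is fixed at half the most. Time passes only in rows, so rows that repeat a pose let the fingers close. It gives the time, the measured TCP pose, the force and the opening at its end, in the units of the state.
- robot.get_obs(): the state, without advancing time (a new reading comes with each control period).
- robot.snapshot(name): name is "scene" or "side" or "wrist"; returns (picture, depth): 384x512x3 uint8, red, green, blue; 384x512 float32, m along the optical axis (not along the pixel's ray), 0 where there is no reading.
- robot.camera_params(name): a dict with "mtx" (3x3 intrinsics, pixels), "R" (3x3) and "t" (3): a world point X has camera coordinates R X + t. Camera axes: x right, y down, z forward; pixel columns grow to the right and rows downward; lengths in m; the calibration is good to about 2 mm. The wrist camera is an equidistant fisheye: a pixel r from the principal point sees the ray r / f radians off the axis. A picture is of the moment at which its call begins: read the wrist's pose just before it. camera_params takes no time and is no camera call; for the wrist camera it gives the pose at the moment of the call.
- robot.close_job(): hands the job in, once; it reports no verdict.
The state is a dict: "time": time; "joint_positions": joint angles; "qvel": joint speeds; "joint_torque": joint torques, N m; "tool_pos": TCP position; "ee_rot": TCP orientation; "wrist_force": force on the tool from outside, world axes, zero at the start; "wrist_torque": the same for the moment, N m; "width": finger opening in m.
Only numpy, scipy, OpenCV 4.12 (cv2) and the standard library are available. Lean on these libraries where they do the work, as an engineer would, in place of code of your own. Each camera call takes 0.05 s, during which the arm holds its last target.

TASK

Get the soldering place ready: pick up the charcoal block and lay it on the sloped stand, centred with its long side running across both rails, flush on the rails and down against the two stops at their lower ends. Lay it down flat on the slope while you still hold it, rather than dropping it or letting it topple into place, then let go. Leave the steel bench block and the piece of fire brick where they are, and do not change the slope of the stand.

Things in the scene. Friction and masses are not known exactly. Their poses are not given: they have to be found in the camera images.
- charcoal_block: charcoal soldering block, a black rectangular block 52 (own x) x 77 (own y) x 26 (own z) mm, about 0.09 kg; the longest of the three loose blocks. Lies flat on the table. Origin at the centre of its underside, z up. Grip it across the 52 mm.
- bench_block: steel bench block, square 64x64x18 mm, lying flat left of the stand; origin at the centre of its underside. To be left alone.
- brick_lower: broken piece of pale fire brick, 44x64x26 mm, lying flat near the charcoal block; origin at the centre of its underside. To be left alone. Between these two and the stand, near the middle of the table, stands a fixed third hand (tweezers on a thin sloping arm, up to about 0.2 m high): carry over it.
- stand: steel stand fixed on the table: base plate 150 (x) x 130 (y) x 8 mm, origin at the centre of its underside, x from its low front to its high back. On a hinge 55 mm up and 45 mm ahead of the origin it carries a cradle of two parallel rails, 10 mm wide, 120 mm long, centre lines 56 mm apart, rising to the back, open between. Wire guides at both sides (y = +-50 mm) rise to 125 mm.
- cradle (a joint): slope of the rails, rad above level (0 = level, about 0.42 to 0.60 at the start); tightly clamped, it is not to be changed
- seat (a point): low end of the slope: midway between the rails, level with their upper faces, on the line of the stops' faces. x points up the slope, y across the rails, z square out of it. Rails reach x = 115 mm. Each ends here in an upright stop 10 mm wide, 14 mm high (46 mm free between the stops). The block belongs with its underside at z = 0, its lower long side at x = 0, its centre at x = 26 mm, y = 0.
There are look-alikes about, which are no part of the job. Several things have the shape of the charcoal_block; the one meant has the colours described above.

How it is judged:
On the way:
1. the block lies flat on the slope, within 8 degrees, touching the rails, while the fingers still hold it (contact force between the fingers and charcoal_block above 1 N and contact force between charcoal_block and stand above 0.1 N and angle between the z axis of charcoal_block and the z axis of seat, either way round below 0.14 rad and z of charcoal_block in the frame of seat between -0.005 and 0.007 m), for 0.15 s.
At the end, for the whole second after the job is handed in: The charcoal block rests on both rails, still: flush on the slope (within 6 degrees, underside within 5 mm of the rails), its long side across the rails (within 7 degrees), centred within 12 mm, its lower side within 6 mm of the stops; the rails' slope stays between 0.38 and 0.64 rad (x of charcoal_block in the frame of seat between 0.022 and 0.032 m and y of charcoal_block in the frame of seat between -0.012 and 0.012 m and z of charcoal_block in the frame of seat between -0.005 and 0.005 m and angle between the z axis of charcoal_block and the z axis of seat, either way round below 0.1 rad and angle between the y axis of charcoal_block and the y axis of seat, either way round below 0.12 rad and linear speed of charcoal_block below 0.02 m/s and value of joint cradle between 0.38 and 0.64 rad); the robot touches nothing.
It fails at once if the bench block is moved more than 3 cm (distance of bench_block from where it was at the start of the episode above 0.03 m).
It fails at once if the fire brick is moved more than 3 cm (distance of brick_lower from where it was at the start of the episode above 0.03 m).
It also fails if it takes over 40 s, if anything falls off the work surface, if the arm or the gripper's body presses on something with over 40 N, if the wrist force passes 120 N, or if a joint passes its speed limit or range.

## Working session

There is one attempt and no reset: what is moved stays moved. The work goes in short steps, Python scripts to look and compute and a tool call to move; the robot and the scene stay as the last step left them, time stands still between calls to the robot, and variables do not carry over. Pictures are saved under pics/ and viewed, and the job is handed in when it is done.

Besides the shell and the picture viewer there is one more tool, called after ">>>" by a JSON object that holds its "op" and its "data". move_arm: Moves the arm, as the interface text tells. Its arguments: {"type":"object","properties":{"increments":{"type":"array","items":{"type":"array","items":{"type":"array","items":{"type":"number","minimum":-1,"maximum":1}}}}},"required":["increments"]}

```bash
mkdir -p pics; ls; python3 - <<'E'
from bench import robot
import cv2,numpy as np
o=robot.get_obs();print(o)
for n in ["scene","side","wrist"]:
    p=robot.camera_params(n)
    im,d=robot.snapshot(n)
    cv2.imwrite(f"pics/{n}0.png",im[:,:,::-1]); np.savez(f"{n}0.npz",im=im,d=d,**{k:np.array(p[k]) for k in("mtx","R","t")})
    print(n,p)
print(robot.tcp_to_tips)
E
```

```text
pics
{'time': 0.0, 'joint_positions': array([-1.03107771e-01,  8.79372266e-02,  1.37219657e+00, -2.32800076e-05,
        1.68358979e+00, -1.03053892e-01]), 'qvel': array([-1.66500329e-03, -2.71804360e-05,  1.04454470e-03, -7.79424258e-05,
        1.15395780e-04,  5.83866670e-04]), 'joint_torque': array([ 1.28542815e-03, -3.40182602e+01, -3.02423716e+01,  7.18220207e-02,
        3.29729996e-02, -1.13141955e-04]), 'tool_pos': array([ 5.49894313e-01, -1.47910591e-06,  4.03542692e-01]), 'ee_rot': array([-3.13947064e+00, -1.96197529e-04,  1.57073964e+00]), 'wrist_force': array([ 0.38404306,  0.37426404, -0.39305971]), 'wrist_torque': array([-0.00217232, -0.0178766 , -0.02620162]), 'width': 0.0941245479623438}
scene {'mtx': array([[387.59121399,   0.        , 249.78427939],
       [  0.        , 387.59121399, 186.05552619],
       [  0.        ,   0.        ,   1.        ]]), 'R': array([[ 0.75530712, -0.65490799,  0.02463072],
       [-0.23832887, -0.30948678, -0.9205527 ],
       [ 0.6105002 ,  0.6894298 , -0.38984106]]), 't': array([-0.37562795,  0.19705818,  0.82915815])}
side {'mtx': array([[381.9898534 ,   0.        , 258.40393015],
       [  0.        , 381.9898534 , 196.38385421],
       [  0.        ,   0.        ,   1.        ]]), 'R': array([[-0.98468805, -0.17373156,  0.0143801 ],
       [-0.07490653,  0.34718535, -0.93480016],
       [ 0.15741173, -0.92156371, -0.35488289]]), 't': array([0.49171191, 0.09682162, 0.89606862])}
wrist {'mtx': array([[297.31863964,   0.        , 265.16900009],
       [  0.        , 297.31863964, 191.82647678],
       [  0.        ,   0.        ,   1.        ]]), 'R': array([[ 9.99998954e-01, -1.98548669e-04, -1.43294303e-03],
       [ 2.00780642e-04, -9.61900820e-01,  2.73398559e-01],
       [-1.43263199e-03, -2.73398560e-01, -9.61899774e-01]]), 't': array([-0.54838834, -0.02858957,  0.39134844])}
0.1992
```

View pics/scene0.png

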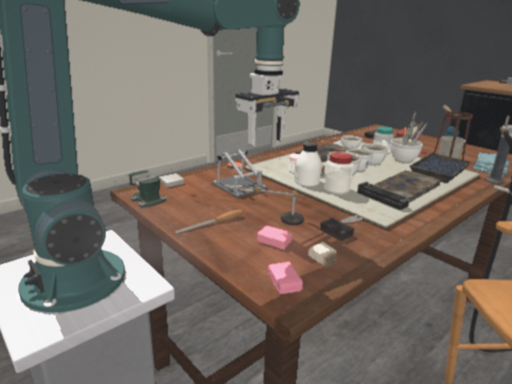

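View pics/side0.png

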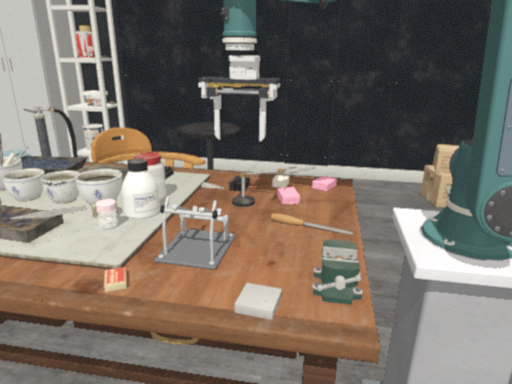

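View pics/wrist0.png

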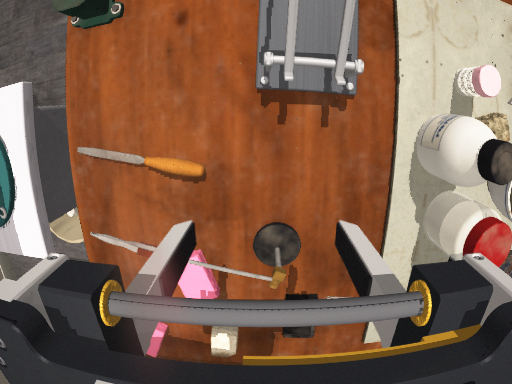

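```bash
cat > h.py <<'E'
import numpy as np,cv2
def load(n):
    z=np.load(n+".npz"); return z["im"],z["d"],z["mtx"],z["R"],z["t"]
def world(d,K,R,t,fish=False):
    v,u=np.mgrid[0:d.shape[0],0:d.shape[1]]
    x=(u-K[0,2])/K[0,0]; y=(v-K[1,2])/K[1,1]
    if fish:
        r=np.hypot(x,y)+1e-9; s=np.tan(np.minimum(r,1.5))/r; x=x*s;y=y*s
    P=np.stack([x*d,y*d,d],-1)
    W=(P-t)@R
    W[d<=0]=np.nan
    return W
def crop(im,u0,u1,v0,v1,s,name):
    cv2.imwrite(name,cv2.resize(im[v0:v1,u0:u1,::-1],None,fx=s,fy=s,interpolation=cv2.INTER_CUBIC))
E
python3 - <<'E'
from h import *
for n,b in (("scene0",(200,390,140,300)),("side0",(150,350,160,290))):
    im,d,K,R,t=load(n); W=world(d,K,R,t)
    crop(im,*b,4,f"pics/{n}c.png")
    dark=(im.max(-1)<60)&(W[...,2]>0.012)&(W[...,2]<0.04)&(W[...,0]>.3)&(W[...,0]<.95)&(abs(W[...,1])<.5)
    nb,l,st,c=cv2.connectedComponentsWithStats(dark.astype(np.uint8))
    for i in range(1,nb):
        if st[i,4]>30: 
            p=W[l==i]; print(n,st[i],c[i],p.mean(0),p.min(0),p.max(0))
E
```

```text
scene0 [358 184  50  25 354] [381.53954802 197.18079096] [ 0.84782786 -0.21074033  0.02879151] [ 0.83722286 -0.28299948  0.01693226] [ 0.8794636  -0.12922214  0.03999105]
scene0 [321 219  32  19 251] [334.94820717 227.83266932] [ 0.59061492 -0.2337482   0.02043698] [ 0.57458769 -0.26953624  0.01213716] [ 0.62202366 -0.19491595  0.02578752]
side0 [230 179  11  10  58] [235.63793103 184.31034483] [ 0.60541178 -0.1989247   0.02068806] [ 0.59026676 -0.23638294  0.0122483 ] [ 0.62191951 -0.1886183   0.02700869]
```

View pics/scene0c.png

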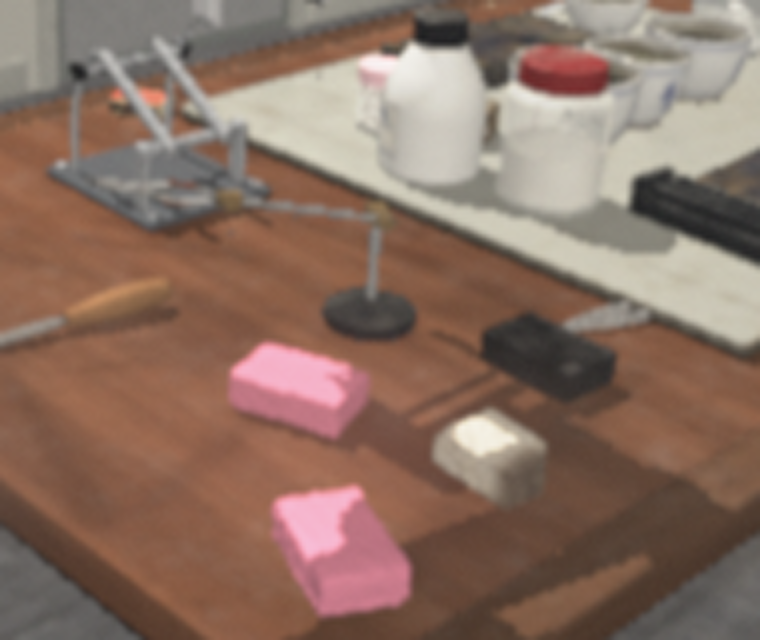

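View pics/side0c.png

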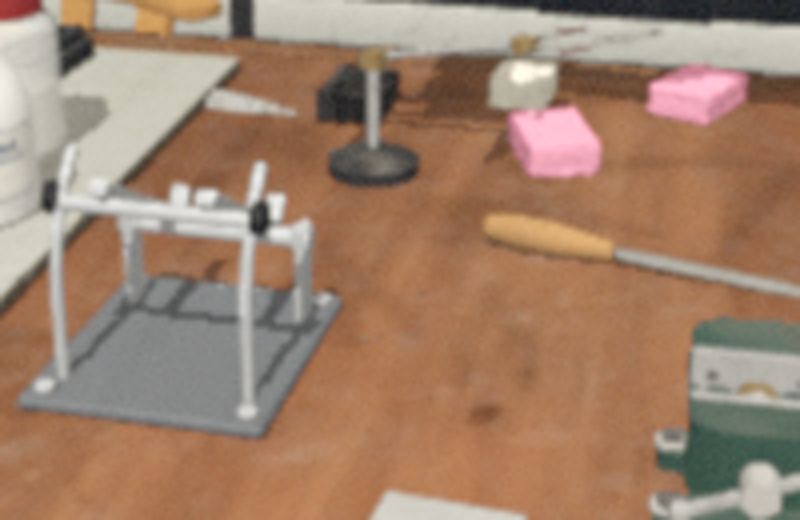

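>>> {"op": "move_arm", "data": {"increments": [[[1,1,0.5,0,0,0,0],[1,1,0.5,0,0,0,0],[1,1,0.5,0,0,0,0],[1,1,0.5,0,0,0,0],[1,1,0.5,0,0,0,0]]]}}

```text
time: 0.57
tool_pos: [0.6003, 0.1012, 0.4035]
ee_rot: [-3.14, 0.001, 1.573]
wrist_force: [-0.2, -0.3, 0.2]
width: 0.0942
```

```bash
cat > snap.py <<'E'
import sys
from bench import robot
import cv2,numpy as np
def snap(n,tag):
    p=robot.camera_params(n)
    im,d=robot.snapshot(n)
    np.savez(f"{tag}.npz",im=im,d=d,**{k:np.array(p[k]) for k in("mtx","R","t")})
    cv2.imwrite(f"pics/{tag}.png",cv2.resize(im[:,:,::-1],None,fx=1.5,fy=1.5))
if __name__=="__main__":
    o=robot.get_obs();print({k:np.round(o[k],4) for k in("time","tool_pos","ee_rot","wrist_force","width","joint_positions")})
    snap(sys.argv[1],sys.argv[2])
E
python3 snap.py wrist w1
```

```text
{'time': np.float64(0.5667), 'tool_pos': array([0.6003, 0.1012, 0.4035]), 'ee_rot': array([-3.1396e+00,  6.0000e-04,  1.5733e+00]), 'wrist_force': array([-0.2344, -0.2967,  0.2297]), 'width': np.float64(0.0942), 'joint_positions': array([ 7.4000e-02,  2.1970e-01,  1.2227e+00, -5.0000e-04,  1.7013e+00,
        7.1500e-02])}
```

View pics/w1.png

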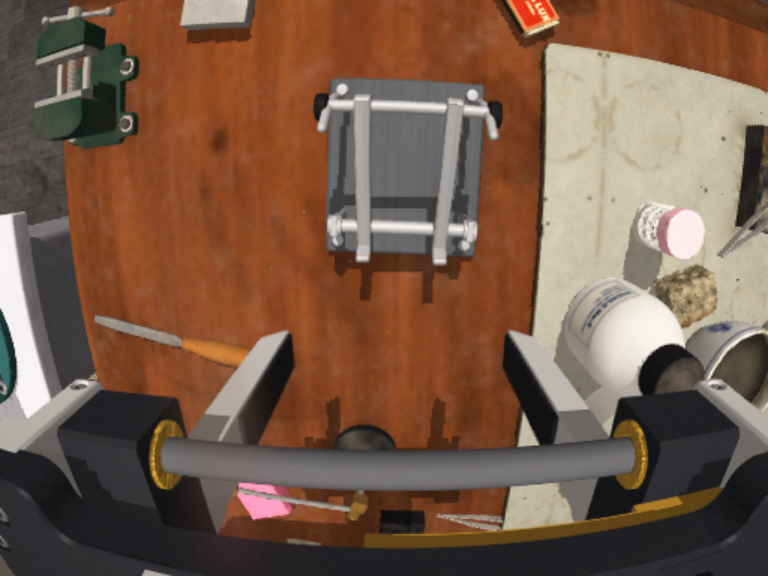

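```bash
python3 - <<'E'
from h import *
im,d,K,R,t=load("w1"); W=world(d,K,R,t,True)
print("cam",-R.T@t)
tab=W[100:160,120:190].reshape(-1,3); print("table z",np.nanmedian(tab[:,2]),np.nanstd(tab[:,2]))
# maps
reg=W[40:185,195:345]
for nm,u0,u1,v0,v1 in (("railL",237,247,70,165),("railR",288,308,70,165)):
    p=W[v0:v1,u0:u1].reshape(-1,3); p=p[p[:,2]>.03]
    print(nm,len(p),p.min(0),p.max(0))
# plate
m=(abs(W[...,2]-.008)<.004)&(W[...,0]>.5)&(W[...,0]<.7)&(W[...,1]>.05)&(W[...,1]<.35)
z=(W[...,2]*1000)
print(np.round(z[48:180:4,218:330:4]).astype(int))
crop(im,205,345,40,185,5,"pics/w1c.png")
E
```

```text
cam [0.599132   0.18056982 0.3833345 ]
table z -0.0003297053716986375 0.0007869528962549853
railL 930 [0.56744383 0.12002099 0.05505829] [0.58156694 0.21670924 0.11457494]
railR 1159 [0.61959643 0.11919153 0.03194032] [0.64872626 0.21821381 0.11566279]
[[                  -1                    0                   -2
                     0                    0                   -1
                    -1                   -1                    0
                     0                    0                    0
                     1                    0                    1
                     0                   -1                    0
                     0                   -1                    1
                     1                   -1                    0
                    -1                    0                    0
                     1]
 [                  -1                    6                    7
                     6                    7                    7
                     7                    4                   -1
                    -2                    1
[... 18611 characters left out ...]
    0
                     0]
 [                   0                    0                    1
                    -1                   -1                   -2
                    -1                   -1                   -1
                     0                   -1                    2
                     0                   -1                    0
                    -1                    0                    1
                    -1                   67                   -1
                    -2                    0                   -1
                     0                   -1                   -1
                    -1]]<stdin>:13: RuntimeWarning: invalid value encountered in cast
```

View pics/w1c.png

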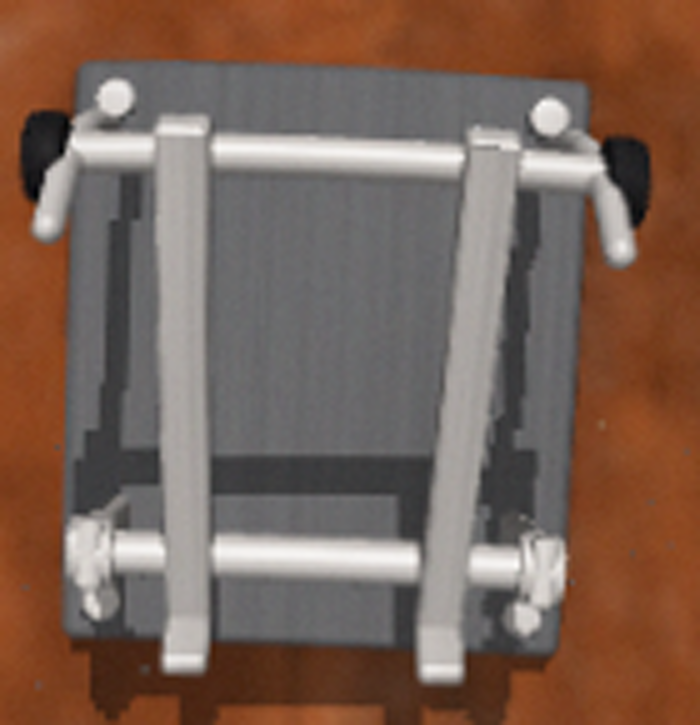

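```bash
cat > fit.py <<'E'
from h import *
np.set_printoptions(precision=4,suppress=True)
def fitstand(tag,c0=(0.6,0.19)):
    im,d,K,R,t=load(tag); W=world(d,K,R,t,True)
    P=W[np.isfinite(W).all(-1)]
    P=P[(abs(P[:,0]-c0[0])<.1)&(abs(P[:,1]-c0[1])<.1)]
    # plate yaw via minAreaRect of points
    pl=P[(P[:,2]>.0045)&(P[:,2]<.012)]
    r=cv2.minAreaRect(pl[:,:2].astype(np.float32)); print("plate",r)
    # rails: robust plane
    q=P[(P[:,2]>.055)&(P[:,2]<.118)&(abs(P[:,0]-c0[0])<.045)]
    rng=np.random.default_rng(0);best=None
    for _ in range(3000):
        s=q[rng.choice(len(q),3,False)]; n=np.cross(s[1]-s[0],s[2]-s[0]); nn=np.linalg.norm(n)
        if nn<1e-5: continue
        n/=nn; n*=np.sign(n[2])
        if not .7<n[2]<.97: continue
        k=(abs((q-s[0])@n)<.002)
        if best is None or k.sum()>best.sum(): best=k
    for _ in range(5):
        c=q[best].mean(0); n=np.linalg.svd(q[best]-c)[2][2]; n*=np.sign(n[2]); best=abs((q-c)@n)<.0025
    slope=np.arccos(n[2]); print("n",n,"slope",slope,"inl",best.sum(),len(q))
    r=q[best]; 
    # split rails by side
    ex0=np.array([-n[0],-n[1],0]);ex0/=np.linalg.norm(ex0)
    return P,q,r,c,n,slope
if __name__=="__main__":
    P,q,r,c,n,slope=fitstand("w1")
    up=np.array([0,0,1.])-n[2]*n; up/=np.linalg.norm(up)
    # direction from the rails themselves
    lat=r[:,0]; a=r[lat<.595]; b=r[lat>.605]
    for s in (a,b):
        m=(s[:,2]>.066)&(s[:,2]<.1); m=s[m]
        dd=np.linalg.svd(m-m.mean(0))[2][0]; dd*=np.sign(dd[1]); print("rail",len(m),m.mean(0),dd,"yaw",np.arctan2(dd[1],dd[0]))
    print("up",up,np.arctan2(up[1],up[0]))
E
python3 fit.py
```

```text
plate ((0.6122376918792725, 0.17856428027153015), (0.1506657749414444, 0.1469881683588028), 87.43617248535156)
n [-0.0195 -0.496   0.8681] slope 0.5194287784887195 inl 2034 3547
rail 556 [0.5751 0.1655 0.0838] [0.0354 0.8684 0.4947] yaw 1.5300626958897843
rail 559 [0.6305 0.1628 0.0835] [0.0432 0.8677 0.4952] yaw 1.5210039621283324
up [0.0342 0.8674 0.4964] 1.5314076480139975
```

```bash
cat >> fit.py <<'E'
    yaw=1.526; 
    ey=np.array([-np.sin(yaw),np.cos(yaw),0]); 
    ex=np.array([np.cos(slope)*np.cos(yaw),np.cos(slope)*np.sin(yaw),np.sin(slope)]); ez=np.cross(ex,ey)
    B=np.stack([ex,ey,ez]); print(B)
    L=(P-c)@B.T
    rl=(r-c)@B.T
    for s in (rl[rl[:,1]<0],rl[rl[:,1]>0]):
        for lo in np.arange(-.06,.07,.02):
            k=s[(s[:,0]>lo)&(s[:,0]<lo+.02)]
            print(lo,len(k),np.percentile(k[:,1],[2,50,98]),np.median(k[:,2]))
    st=L[(L[:,0]<-.03)&(L[:,2]>.004)&(L[:,2]<.02)&(abs(L[:,1])<.04)]
    for sg in(-1,1):
        s=st[st[:,1]*sg>0]; print("stop",len(s),np.percentile(s,[2,50,98],axis=0)); 
        k=np.argsort(s[:,0]); print(s[k])
    print("c",c)
E
python3 fit.py
```

```text
plate ((0.6122376918792725, 0.17856428027153015), (0.1506657749414444, 0.1469881683588028), 87.43617248535156)
n [-0.0195 -0.496   0.8681] slope 0.5194287784887195 inl 2034 3547
rail 556 [0.5751 0.1655 0.0838] [0.0354 0.8684 0.4947] yaw 1.5300626958897843
rail 559 [0.6305 0.1628 0.0835] [0.0432 0.8677 0.4952] yaw 1.5210039621283324
up [0.0342 0.8674 0.4964] 1.5314076480139975
[[ 0.0389  0.8672  0.4964]
 [-0.999   0.0448  0.    ]
 [-0.0222 -0.4959  0.8681]]
-0.06 126 [-0.033  -0.0285 -0.0235] 4.813843349855233e-05
-0.039999999999999994 156 [-0.0331 -0.0281 -0.0234] -0.00019452761116195059
-0.01999999999999999 168 [-0.0334 -0.0284 -0.0236] -0.00016352825268885928
1.3877787807814457e-17 175 [-0.0331 -0.0283 -0.0238] 5.926211817267804e-05
0.020000000000000018 212 [-0.033  -0.028  -0.0231] 3.085083235234996e-05
0.04000000000000002 139 [-0.033  -0.028  -0.0236] 9.607176323593761e-05Traceback (most recent call last):
  File "fit.py", line 45, in <module>
    print(lo,len(k),np.percentile(k[:,1],[2,50,98]),np.median(k[:,2]))
                    ~~~~~~~~~~~~~^^^^^^^^^^^^^^^^^^
    return _quantile_unchecked(
        a, q, axis, out, overwrite_input, method, keepdims, weights)
    return _ureduce(a,
                    func=_quantile_ureduce_func,
    ...<5 lines>...
                    overwrite_input=overwrite_input,
                    method=method)
    r = func(a, **kwargs)
    result = _quantile(arr,
                       quantiles=q,
    ...<2 lines>...
                       out=out,
                       weights=wgt)
    slices_having_nans = np.isnan(arr[-1, ...])
                                  ~~~^^^^^^^^^
IndexError: index -1 is out of bounds for axis 0 with size 0
```

```bash
sed -i 's/np.arange(-.06,.07,.02)/np.arange(-.06,.05,.02)/' fit.py
python3 fit.py | tail -n +12
```

```text
1.3877787807814457e-17 175 [-0.0331 -0.0283 -0.0238] 5.926211817267804e-05
0.020000000000000018 212 [-0.033  -0.028  -0.0231] 3.085083235234996e-05
0.04000000000000002 139 [-0.033  -0.028  -0.0236] 9.607176323593761e-05
-0.06 133 [0.0227 0.0271 0.0316] 0.00028584018570299675
-0.039999999999999994 152 [0.0227 0.0269 0.0322] -8.77574966820105e-06
-0.01999999999999999 174 [0.0227 0.0276 0.0327] 1.0779053469889799e-05
1.3877787807814457e-17 174 [0.0228 0.0275 0.0316] 0.00012350938027682834
0.020000000000000018 207 [0.0229 0.0275 0.0323] 0.00019863973356286176
0.04000000000000002 150 [0.023  0.0279 0.0483] 6.379586726503693e-05
stop 70 [[-0.0674 -0.0336  0.0044]
 [-0.0635 -0.0291  0.0118]
 [-0.0622 -0.0247  0.0142]]
[[-0.0679 -0.0306  0.0128]
 [-0.0677 -0.0328  0.0129]
 [-0.0668 -0.0283  0.0126]
 [-0.0666 -0.0315  0.0142]
 [-0.0665 -0.0337  0.0125]
 [-0.0663 -0.0249  0.0134]
 [-0.0662 -0.026   0.0134]
 [-0.0658 -0.0304  0.0119]
 [-0.0656 -0.0303  0.0137]
 [-0.0655 -0.0325  0.0137]
 [-0.0655 -0.027   0.0125]
 [-0.0654 -0.027   0.0142]
 [-0.0654 -0.0336  0.0121]
 [-0.0653 -0.0313  0.014 ]
 
[... 3006 characters left out ...]
 [-0.0633  0.0233  0.007 ]
 [-0.0633  0.0297  0.0091]
 [-0.0633  0.0261  0.0138]
 [-0.0633  0.0243  0.0088]
 [-0.0633  0.0284  0.0123]
 [-0.0633  0.0308  0.0092]
 [-0.0633  0.0268  0.0056]
 [-0.0633  0.0293  0.014 ]
 [-0.0632  0.0251  0.0122]
 [-0.0632  0.023   0.012 ]
 [-0.0632  0.0244  0.0072]
 [-0.0632  0.0278  0.0058]
 [-0.0631  0.024   0.0122]
 [-0.0631  0.022   0.0105]
 [-0.063   0.0273  0.0125]
 [-0.063   0.028   0.0043]
 [-0.0629  0.0234  0.0057]
 [-0.0629  0.0262  0.0126]
 [-0.0629  0.0236  0.0041]
 [-0.0628  0.0289  0.0063]
 [-0.0628  0.0309  0.0081]
 [-0.0626  0.0241  0.0112]
 [-0.0625  0.0284  0.0116]
 [-0.0625  0.0263  0.0115]
 [-0.0625  0.029   0.005 ]]
c [0.6027 0.1752 0.0901]
```

>>> {"op": "move_arm", "data": {"increments": [[[1,-1,0,-0.8,0,0,0],[1,-1,0,-0.8,0,0,0],[1,-1,0,-0.8,0,0,0],[1,-1,0,-0.8,0,0,0]]]}}

```text
time: 0.95
tool_pos: [0.5989, -0.0057, 0.4912]
ee_rot: [3.132, 0.004, 1.563]
wrist_force: [1.1, -0.2, 0.6]
width: 0.094
```

>>> {"op": "move_arm", "data": {"increments": [[[1,-1,0,0,0,0,0],[1,-1,0,0,0,0,0],[1,-1,0,0,0,0,0]]]}}

```text
time: 1.2
tool_pos: [0.5989, -0.1047, 0.4842]
ee_rot: [-3.141, 0.002, 1.565]
wrist_force: [0.8, 0.9, -0.5]
width: 0.094
```

>>> {"op": "move_arm", "data": {"increments": [[[1,-1,0,0,0,0,0],[1,-1,0,0,0,0,0],[1,-1,0,0,0,0,0]]]}}

```text
time: 1.45
tool_pos: [0.5987, -0.205, 0.4835]
ee_rot: [-3.14, 0.002, 1.565]
wrist_force: [-0.3, 0.6, 0.4]
width: 0.0937
```

>>> {"op": "move_arm", "data": {"increments": [[[1,-1,0,0.6,0,0,0],[1,-1,0,0.6,0,0,0],[1,-1,0,0.6,0,0,0],[1,-1,0,0.6,0,0,0],[1,-1,0,0.6,0,0,0]]]}}

```text
time: 1.87
tool_pos: [0.5992, -0.3016, 0.4218]
ee_rot: [-3.137, -0.003, 1.567]
wrist_force: [0.5, 0.9, -0.4]
width: 0.0938
```

```bash
python3 snap.py wrist w2
```

```text
{'time': np.float64(1.8667), 'tool_pos': array([ 0.5992, -0.3016,  0.4218]), 'ee_rot': array([-3.1373, -0.0035,  1.5675]), 'wrist_force': array([ 0.5152,  0.8549, -0.3785]), 'width': np.float64(0.0938), 'joint_positions': array([-5.5090e-01,  3.6290e-01,  1.0074e+00,  7.0000e-04,  1.7769e+00,
       -5.4740e-01])}
```

View pics/w2.png

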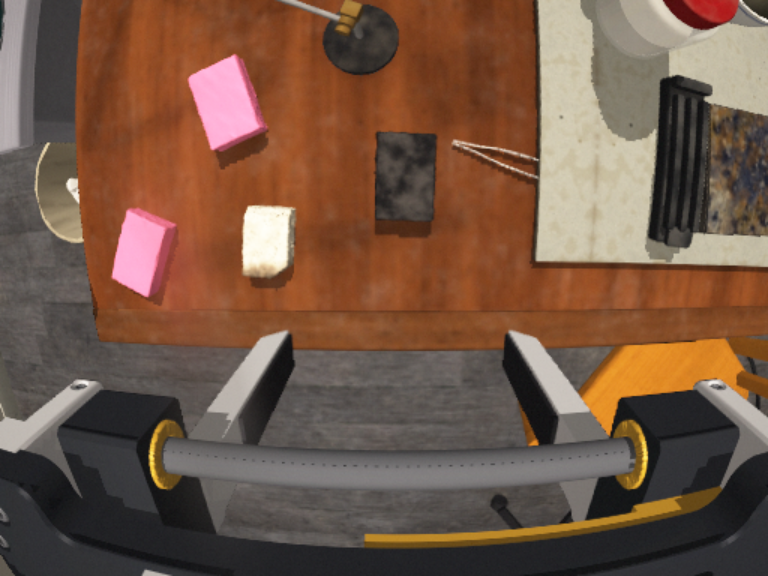

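```bash
python3 - <<'E'
from h import *
np.set_printoptions(precision=4,suppress=True)
im,d,K,R,t=load("w2"); W=world(d,K,R,t,True)
print("table",np.nanmedian(W[150:190,180:300,2]))
sub=np.zeros(d.shape,bool); sub[80:155,240:300]=True
m=sub&(W[...,2]>.02)
p=W[m]; print(len(p),np.median(p[:,2]))
r=cv2.minAreaRect(p[:,:2].astype(np.float32)); print(r)
# side-edge fits: per percentile
for a in np.deg2rad(np.arange(-4,5,1)):
    Rm=np.array([[np.cos(a),np.sin(a)],[-np.sin(a),np.cos(a)]]); q=p[:,:2]@Rm.T
    lo,hi=np.percentile(q,[.7,99.3],axis=0); print(np.rad2deg(a),hi-lo,Rm.T@((lo+hi)/2))
m=np.zeros(d.shape,bool); m[130:190,155:205]=True
p=W[m&(W[...,2]>.018)]; print("brick",cv2.minAreaRect(p[:,:2].astype(np.float32)))
E
```

```text
table -0.0001864926123544432
2312 0.024905805389893065
((0.602455198764801, -0.23101061582565308), (0.07529011368751526, 0.05081512778997421), 87.219482421875)
-4.0 [0.0494 0.0737] [ 0.6027 -0.2309]
-3.0000000000000004 [0.0493 0.0737] [ 0.6028 -0.231 ]
-2.0 [0.0493 0.0739] [ 0.6028 -0.231 ]
-1.0 [0.0497 0.0742] [ 0.6028 -0.2309]
0.0 [0.0505 0.0741] [ 0.6029 -0.2306]
1.0 [0.0511 0.0742] [ 0.603  -0.2305]
2.0 [0.0517 0.0745] [ 0.603  -0.2306]
3.0000000000000004 [0.0522 0.0749] [ 0.6031 -0.2308]
4.0 [0.053  0.0752] [ 0.603  -0.2309]
brick ((0.47888270020484924, -0.28672319650650024), (0.06411924958229065, 0.04321384057402611), 82.46587371826172)
```

>>> {"op": "move_arm", "data": {"increments": [[[0.88,0.7,0.03,1,0,0,0.029],[0.88,0.7,0.03,1,0,0,0.029],[0.88,0.7,0.03,1,0,0,0.029],[0.88,0.7,0.03,1,0,0,0.029],[0.88,0.7,0.03,1,0,0,0.029],[0.88,0.7,0.03,1,0,0,0.029]]]}}

```text
time: 2.42
tool_pos: [0.6037, -0.2294, 0.328]
ee_rot: [3.137, 0.002, 1.527]
wrist_force: [0.6, 1.0, 0.7]
width: 0.0827
```

```bash
python3 snap.py wrist w3; python3 - <<'E'
from bench import robot
from h import *
from scipy.spatial.transform import Rotation as Ro
np.set_printoptions(precision=4,suppress=True)
o=robot.get_obs(); print(o["tool_pos"],o["ee_rot"]); Rt=Ro.from_euler("xyz",o["ee_rot"]).as_matrix(); print(Rt)
im,d,K,R,t=load("w3"); W=world(d,K,R,t,True)
m=(W[...,2]>.02)&(W[...,2]<.03)&(abs(W[...,0]-.603)<.04)&(abs(W[...,1]+.23)<.06)
p=W[m]; print(len(p),np.median(p[:,2]),cv2.minAreaRect(p[:,:2].astype(np.float32)))
E
```

```text
{'time': np.float64(2.4167), 'tool_pos': array([ 0.6037, -0.2294,  0.328 ]), 'ee_rot': array([3.1368e+00, 2.3000e-03, 1.5268e+00]), 'wrist_force': array([0.5665, 1.0265, 0.6811]), 'width': np.float64(0.0827), 'joint_positions': array([-4.5080e-01,  3.2260e-01,  1.2449e+00, -2.0000e-04,  1.5688e+00,
       -4.0680e-01])}
[ 0.6038 -0.2301  0.3291] [3.1347 0.0033 1.5258]
[[ 0.045   0.999   0.0067]
 [ 0.999  -0.045  -0.0036]
 [-0.0033  0.0069 -1.    ]]
3610 0.02479268535269856 ((0.603066623210907, -0.23076042532920837), (0.07498521357774734, 0.05077337473630905), 88.33422088623047)
```

View pics/w3.png

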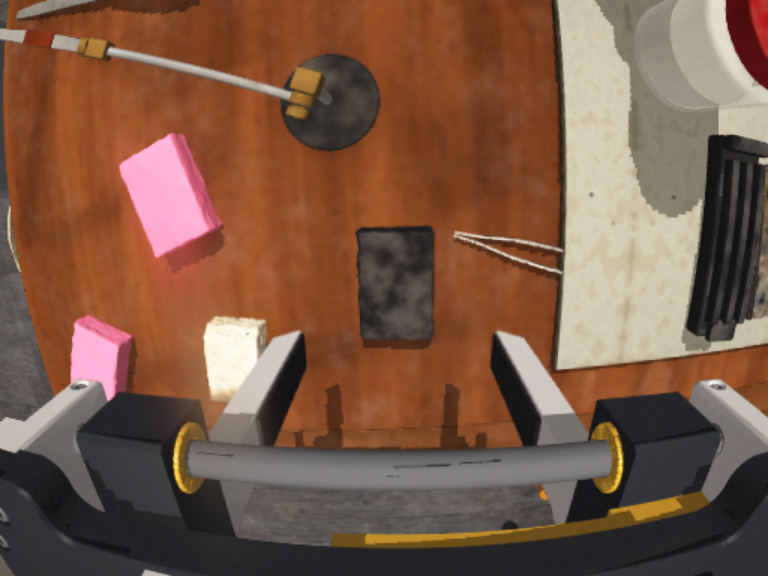

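>>> {"op": "move_arm", "data": {"increments": [[[0.88,0,0,1,0,0,0],[0.88,0,0,1,0,0,0],[0.88,0,0,1,0,0,0],[0.88,0,0,1,0,0,0],[0.88,0,0,1,0,0,0],[0.88,0,0,1,0,0,0]]]}}

```text
time: 2.97
tool_pos: [0.6044, -0.2312, 0.229]
ee_rot: [3.135, 0.003, 1.524]
wrist_force: [0.9, 0.9, 0.1]
width: 0.0827
```

```bash
python3 snap.py wrist w4;python3 snap.py side s4; python3 -c "
from bench import robot
print(robot.get_obs()['tool_pos'])"
```

```text
{'time': np.float64(2.9667), 'tool_pos': array([ 0.6044, -0.2312,  0.229 ]), 'ee_rot': array([3.1347e+00, 3.0000e-03, 1.5245e+00]), 'wrist_force': array([0.8888, 0.9062, 0.0679]), 'width': np.float64(0.0827), 'joint_positions': array([-0.453 ,  0.3873,  1.3622, -0.    ,  1.3846, -0.4067])}
{'time': np.float64(3.0167), 'tool_pos': array([ 0.6044, -0.2311,  0.2292]), 'ee_rot': array([3.1343e+00, 3.1000e-03, 1.5247e+00]), 'wrist_force': array([0.207 , 0.4761, 0.0501]), 'width': np.float64(0.0831), 'joint_positions': array([-0.4528,  0.3869,  1.3623,  0.    ,  1.3845, -0.4067])}
[ 0.60425949 -0.23089479  0.22893937]
```

View pics/w4.png

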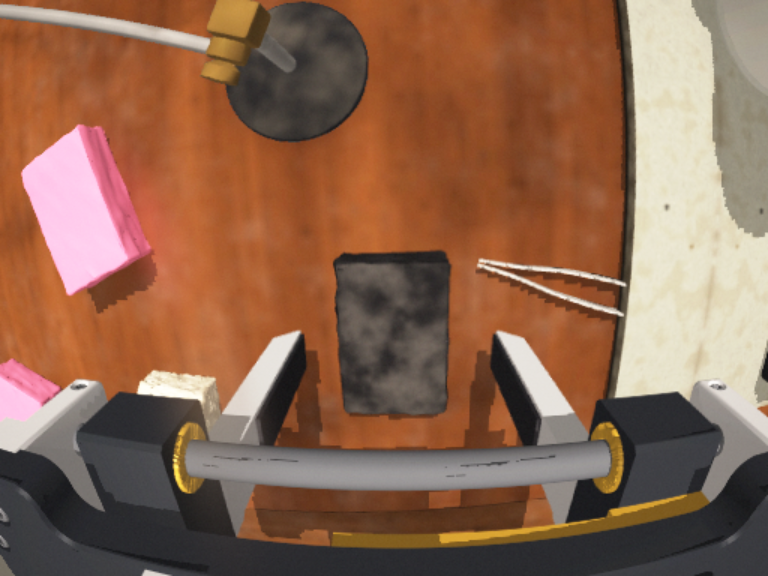

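>>> {"op": "move_arm", "data": {"increments": [[[0.88,0,-0.02,0.26,0,0,0],[0.88,0,-0.02,0.26,0,0,0],[0.88,0,-0.02,0.26,0,0,0],[0,0,-0.02,0.26,0,0,0],[0,0,-0.02,0.26,0,0,0],[0,0,-0.02,0.26,0,0,0],[0,0,-0.02,0.26,0,0,0],[0,0,-0.02,0.26,0,0,0]]]}}

```text
time: 3.73
tool_pos: [0.6011, -0.23, 0.1995]
ee_rot: [3.141, 0.0, 1.525]
wrist_force: [-0.9, 0.7, 3.6]
width: 0.0529
```

>>> {"op": "move_arm", "data": {"increments": [[[0,0,0,0,0,0,0],[0,0,0,0,0,0,0],[0,0,0,0,0,0,0],[0,0,0,0,0,0,0]]]}}

```text
time: 4.07
tool_pos: [0.6011, -0.23, 0.1995]
ee_rot: [3.141, 0.001, 1.525]
wrist_force: [-2.3, 0.6, 5.0]
width: 0.0523
```

>>> {"op": "move_arm", "data": {"increments": [[[0,0,0,-0.1,0,0,0],[0,0,0,-0.4,0,0,0],[0,0,0,-0.7,0,0,0],[0,0,0,-1,0,0,0],[0,0,0,-1,0,0,0],[0,0,0,-1,0,0,0]]]}}

```text
time: 4.57
tool_pos: [0.6015, -0.23, 0.3011]
ee_rot: [3.137, 0.002, 1.525]
wrist_force: [-0.1, -0.3, -2.2]
width: 0.0523
```

```bash
python3 snap.py wrist w5;python3 snap.py side s5
```

```text
{'time': np.float64(4.5667), 'tool_pos': array([ 0.6015, -0.23  ,  0.3011]), 'ee_rot': array([3.1368e+00, 1.8000e-03, 1.5254e+00]), 'wrist_force': array([-0.1194, -0.2705, -2.1756]), 'width': np.float64(0.0523), 'joint_positions': array([-4.5330e-01,  3.3190e-01,  1.2869e+00,  2.0000e-04,  1.5177e+00,
       -4.0790e-01])}
{'time': np.float64(4.6167), 'tool_pos': array([ 0.6009, -0.2298,  0.2985]), 'ee_rot': array([ 3.1413, -0.    ,  1.5253]), 'wrist_force': array([-0.8194, -0.0312, -1.5374]), 'width': np.float64(0.0524), 'joint_positions': array([-4.5340e-01,  3.3370e-01,  1.2899e+00,  1.0000e-04,  1.5178e+00,
       -4.0790e-01])}
```

View pics/w5.png

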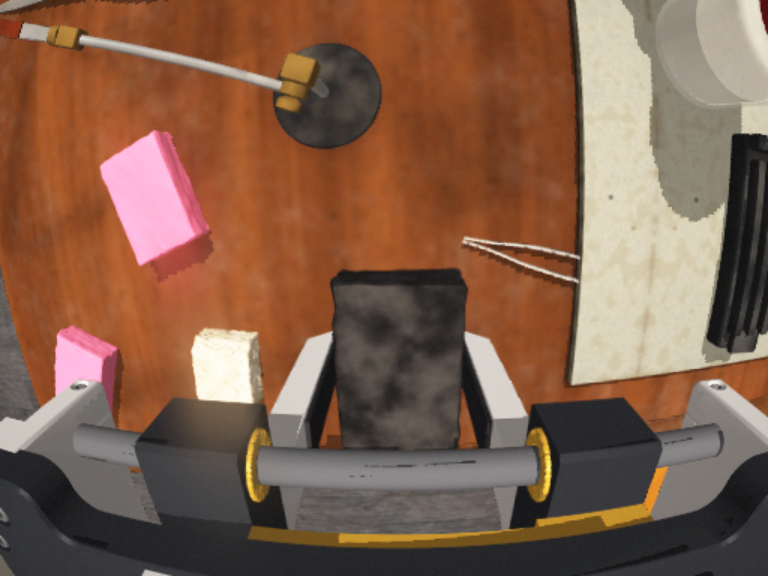

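View pics/s5.png

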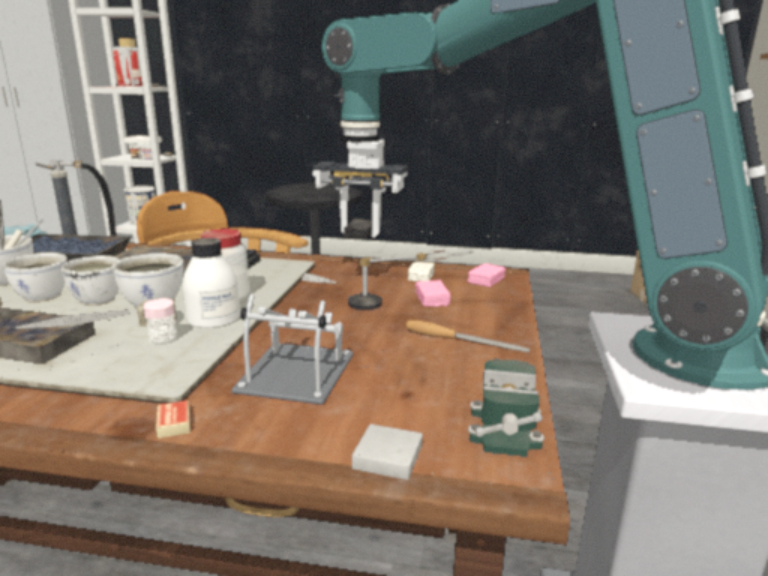

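```bash
cat > tgt.py <<'E'
import sys
from h import *
from bench import robot
from scipy.spatial.transform import Rotation as Ro
np.set_printoptions(precision=4,suppress=True)
slope=.5194; yaw=1.530
ey=np.array([-np.sin(yaw),np.cos(yaw),0]); ex=np.array([np.cos(slope)*np.cos(yaw),np.cos(slope)*np.sin(yaw),np.sin(slope)]); ez=np.cross(ex,ey)
B=np.stack([ex,ey,ez])   # rows: seat axes
c=np.array([.6027,.1752,.0901])
S=c+B.T@np.array([-.0632,-.0006,0.])
Rt=np.stack([ey,ex,-ez],1)
Rdown=np.stack([[-np.sin(yaw),np.cos(yaw),0],[np.cos(yaw),np.sin(yaw),0],[0,0,-1]],1).astype(float)
H=.1995; OFF=-.001   # block centre in tool: x=OFF,y=0,z=H
def tcp_for(x,y,z,R=Rt):
    return S+B.T@np.array([x,y,z])-R@np.array([OFF,0,H])
def inc(p,R,obs=None):
    o=obs or robot.get_obs(); R0=Ro.from_euler("xyz",o["ee_rot"]).as_matrix()
    return np.r_[R0.T@(p-o["tool_pos"])/.1, Ro.from_matrix(R0.T@R).as_rotvec()/(np.pi/2)]
def blockpose(o=None):
    o=o or robot.get_obs(); R0=Ro.from_euler("xyz",o["ee_rot"]).as_matrix()
    q=B@(o["tool_pos"]+R0@np.array([OFF,0,H])-S); E=B@R0
    return q, np.arccos(-E[2,2]), E
if __name__=="__main__":
    o=robot.get_obs(); print(o["time"],o["tool_pos"],o["ee_rot"],o["wrist_force"],o["width"])
    print("S",S,"slope ax",ex); print("blk in seat",blockpose()[:2])
    for x,y,z in ((.03,0,.1),(.03,0,.02),(.026,0,0)): print((x,y,z),tcp_for(x,y,z),inc(tcp_for(x,y,z),Rt))
    print("down @.5",inc(np.array([.59,.0,.5]),Rdown))
E
python3 tgt.py
```

```text
4.6667 [ 0.6006 -0.2297  0.2968] [-3.1389 -0.0013  1.5253] [-0.4562  0.124  -1.9826] 0.0521832544576138
S [0.6011 0.1204 0.0587] slope ax [0.0354 0.8674 0.4964]
blk in seat (array([-0.2851, -0.0133,  0.2074]), np.float64(0.5180717300582611))
(0.03, 0, 0.1) [ 0.5951 -0.0021  0.3336] [ 2.2712 -0.1599 -0.3651 -0.2594  0.258  -0.9789]
(0.03, 0, 0.02) [0.5967 0.0376 0.2642] [ 2.6673 -0.1599  0.33   -0.2594  0.258  -0.9789]
(0.026, 0, 0) [0.5969 0.044  0.2448] [ 2.7316 -0.1597  0.5235 -0.2594  0.258  -0.9789]
down @.5 [ 2.2922 -0.216  -2.0287 -0.0007 -0.002  -1.003 ]
```

>>> {"op": "move_arm", "data": {"increments": [[[0,0,0,-0.3,0,0,-0.08],[0,0,0,-0.6,0,0,-0.15],[0,0,0,-1,0,0,-0.23],[0,0,0,-1,0,0,-0.3],[0,0,0,-1,0,0,-0.38],[0,0,0,-1,0,0,-0.45],[0,0,0,-1,0,0,-0.5]]]}}

```text
time: 5.25
tool_pos: [0.601, -0.2299, 0.3954]
ee_rot: [-3.14, -0.005, 2.316]
wrist_force: [-0.3, 0.9, -0.5]
width: 0.0525
```

>>> {"op": "move_arm", "data": {"increments": [[[0,0,0,-0.3,0,0,-0.08],[0,0,0,-0.6,0,0,-0.15],[0,0,0,-1,0,0,-0.23],[0,0,0,-1,0,0,-0.3],[0,0,0,-1,0,0,-0.38],[0,0,0,-1,0,0,-0.45],[0,0,0,-1,0,0,-0.5]]]}}

```text
time: 5.83
tool_pos: [0.6016, -0.2302, 0.4954]
ee_rot: [3.139, -0.005, 3.101]
wrist_force: [0.2, -0.3, -2.3]
width: 0.0527
```

```bash
python3 tgt.py
```

```text
5.8333 [ 0.6016 -0.2302  0.4954] [ 3.1394 -0.0048  3.1011] [ 0.1865 -0.3318 -2.3366] 0.0527322148433707
S [0.6011 0.1204 0.0587] slope ax [0.0354 0.8674 0.4964]
blk in seat (array([-0.1859, -0.0149,  0.3795]), np.float64(0.5172042804924983))
(0.03, 0, 0.1) [ 0.5951 -0.0021  0.3336] [ 0.1497  2.2726  1.6235 -0.3292 -0.003  -0.0006]
(0.03, 0, 0.02) [0.5967 0.0376 0.2642] [ 0.1463  2.6682  2.3188 -0.3292 -0.003  -0.0006]
(0.026, 0, 0) [0.5969 0.044  0.2448] [ 0.1454  2.7323  2.5125 -0.3292 -0.003  -0.0006]
down @.5 [ 0.2092  2.2954 -0.04    0.0014 -0.0031  0.0002]
```

>>> {"op": "move_arm", "data": {"increments": [[[0,0.05,0.3,0,0,0,0],[0,0.05,0.65,0,0,0,0],[0,0.05,1,0,0,0,0],[0,0.05,1,0,0,0,0]]]}}

```text
time: 6.17
tool_pos: [0.6011, -0.1247, 0.4961]
ee_rot: [3.137, -0.004, 3.103]
wrist_force: [0.1, -0.2, -1.0]
width: 0.0522
```

>>> {"op": "move_arm", "data": {"increments": [[[0,0.05,0.3,0,-0.07,0,0],[0,0.05,0.65,0,-0.14,0,0],[0,0.1,1,0,-0.21,0,0],[0,0.1,1,0,-0.28,0,0],[0,0.1,1,0,-0.329,0,0],[0,0.1,1,0,-0.329,0,0],[0,0.1,1,0,-0.329,0,0]]]}}

```text
time: 6.75
tool_pos: [0.5956, -0.0303, 0.496]
ee_rot: [2.626, -0.005, 3.095]
wrist_force: [-0.3, 0.1, -1.1]
width: 0.0522
```

```bash
python3 tgt.py; python3 snap.py wrist w6; python3 snap.py side s6; python3 tgt.py; python3 -c "
from bench import robot
print(robot.get_obs()['joint_positions'])"
```

```text
6.75 [ 0.5956 -0.0303  0.496 ] [ 2.6263 -0.0046  3.0949] [-0.261   0.0848 -1.1421] 0.05216841004620297
S [0.6011 0.1204 0.0587] slope ax [0.0354 0.8674 0.4964]
blk in seat (array([ 0.0854, -0.0015,  0.2549]), np.float64(0.004213710347367161))
(0.03, 0, 0.1) [ 0.5951 -0.0021  0.3336] [ 0.0109 -0.5555  1.5512 -0.0026 -0.0006 -0.0047]
(0.03, 0, 0.02) [0.5967 0.0376 0.2642] [ 0.0101 -0.5522  2.3512 -0.0026 -0.0006 -0.0047]
(0.026, 0, 0) [0.5969 0.044  0.2448] [ 0.0096 -0.5914  2.5513 -0.0026 -0.0006 -0.0047]
down @.5 [ 0.0701  0.2806  0.1129  0.3281 -0.0019 -0.0044]
{'time': np.float64(6.75), 'tool_pos': array([ 0.5956, -0.0303,  0.496 ]), 'ee_rot': array([ 2.6263, -0.0046,  3.0949]), 'wrist_force': array([-0.261 ,  0.0848, -1.1421]), 'width': np.float64(0.0522), 'joint_positions': array([-0.2693,  0.2032,  1.0993,  0.5352,  1.9169, -1.6266])}
{'time': np.float64(6.8), 'tool_pos': array([ 0.5955, -0.0301,  0.4967]), 'ee_rot': array([ 2.6265, -0.0032,  3.0951]), 'wrist_force': array([-0.1298, -0.4224, -1.3487]), 'width': np.float64(0.0521), 'joint_positions': array([-0.269 ,  0.2027,  1.0983,  0.5353,  1.917 , -1.6265])}
6.85 [ 0.5954 -0.0299  0.4974] [ 2.6264 -0.002   3.0953] [-0.0256 -0.0703 -0.3395] 0.05237057561177773
S [0.6011 0.1204 0.0587] slope ax [0.0354 0.8674 0.4964]
blk in seat (array([ 0.0864, -0.0017,  0.256 ]), np.float64(0.004274832962916138))
(0.03, 0, 0.1) [ 0.5951 -0.0021  0.3336] [ 0.0132 -0.5655  1.5623 -0.0027  0.0006 -0.0037]
(0.03, 0, 0.02) [0.5967 0.0376 0.2642] [ 0.0139 -0.5622  2.3623 -0.0027  0.0006 -0.0037]
(0.026, 0, 0) [0.5969 0.044  0.2448] [ 0.0139 -0.6013  2.5624 -0.0027  0.0006 -0.0037]
down @.5 [ 0.0681  0.2706  0.1238  0.328  -0.0004 -0.0037]
[-0.26887303  0.20227377  1.09754118  0.53574565  1.9170777  -1.6263981 ]
```

View pics/w6.png

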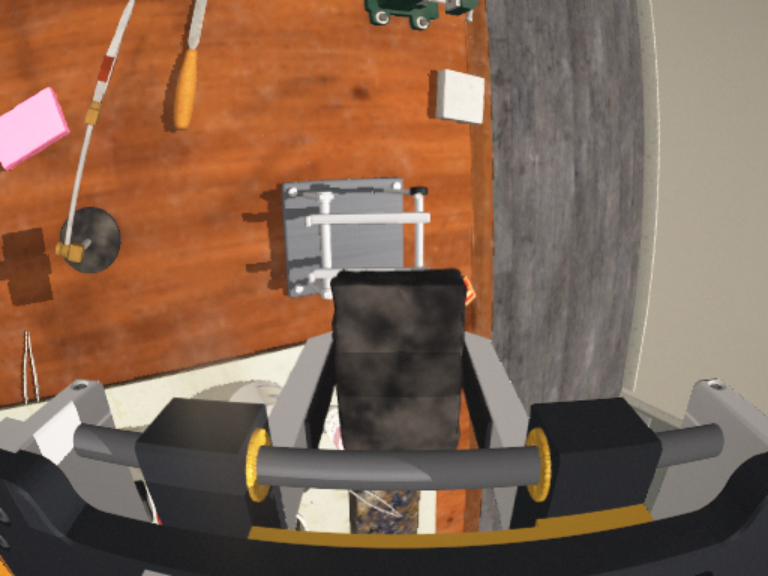

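View pics/s6.png

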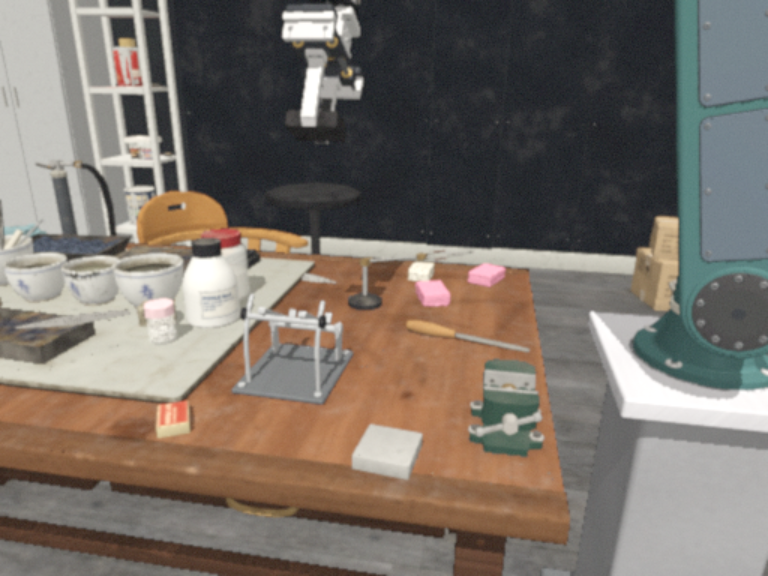

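```bash
python3 - <<'E'
from tgt import *
from scipy.spatial.transform import Rotation as Ro
im,d,K,R,t=load("w6"); W=world(d,K,R,t,True)
p0=np.array([.5955,-.0302,.4964]);R0=Ro.from_euler("xyz",[2.6264,-.004,3.095]).as_matrix()
T=(W-p0)@R0
m=np.zeros(d.shape,bool); m[178:298,218:314]=True
m&=(T[...,2]>.13)&(T[...,2]<.205)&(abs(T[...,1])<.03)
q=T[m]; print(len(q))
top=q[abs(q[:,2]-np.median(q[:,2]))<.004]
c=top.mean(0);n=np.linalg.svd(top-c)[2][2];print("top",c,n*np.sign(n[2]),top.min(0),top.max(0),np.percentile(top,[1,99],axis=0))
e=q[(q[:,2]>np.median(q[:,2])+.006)]; print("end",len(e),np.median(e,axis=0),np.percentile(e,[2,98],axis=0))
E
```

```text
10471
top [ 0.0062 -0.0004  0.1746] [-0.0081 -0.0021  1.    ] [-0.0339 -0.0284  0.1707] [0.0394 0.0271 0.1786] [[-0.0317 -0.0253  0.173 ]
 [ 0.0383  0.0245  0.1774]]
end 741 [0.0384 0.0003 0.1869] [[ 0.0009 -0.0289  0.181 ]
 [ 0.0391  0.0284  0.1961]]
```

>>> {"op": "move_arm", "data": {"increments": [[[0,0.01,-0.1,0.3,0,0,0],[0,0.01,-0.3,0.7,-0.003,0,-0.004],[0,0.01,-0.5,1,-0.003,0,-0.004],[0,0.01,-0.5,1,-0.003,0,-0.004],[0,0.01,-0.5,1,-0.003,0,-0.004]]]}}

```text
time: 7.27
tool_pos: [0.594, -0.0234, 0.384]
ee_rot: [2.619, -0.004, 3.101]
wrist_force: [-0.3, 1.1, -0.4]
width: 0.0523
```

```bash
sed -i 's/OFF=-.001/OFF=-.0005/' tgt.py; python3 tgt.py
```

```text
7.2667 [ 0.594  -0.0234  0.384 ] [ 2.6189 -0.0043  3.1015] [-0.2964  1.0695 -0.4153] 0.05234433386009263
S [0.6011 0.1204 0.0587] slope ax [0.0354 0.8674 0.4964]
blk in seat (array([0.0372, 0.0015, 0.1543]), np.float64(0.0052270632202101215))
(0.03, 0, 0.1) [ 0.5956 -0.0021  0.3336] [-0.0093 -0.0668  0.5426  0.0021 -0.0026 -0.001 ]
(0.03, 0, 0.02) [0.5972 0.0375 0.2642] [-0.0126 -0.0695  1.3426  0.0021 -0.0026 -0.001 ]
(0.026, 0, 0) [0.5974 0.044  0.2448] [-0.0135 -0.1101  1.5424  0.0021 -0.0026 -0.001 ]
down @.5 [ 0.0543  0.7801 -0.8893  0.3327 -0.0028 -0.0003]
```

>>> {"op": "move_arm", "data": {"increments": [[[0,-0.01,-0.05,0.3,0,0,0],[0,-0.01,-0.05,0.65,0.001,-0.002,0],[0,-0.01,-0.05,0.9,0.001,-0.002,0],[0,-0.01,-0.05,1,0.001,-0.002,0],[0,-0.01,-0.05,1,0.001,-0.002,0],[0,-0.01,-0.05,1,0.001,-0.002,0]]]}}

```text
time: 7.77
tool_pos: [0.5987, 0.0218, 0.3012]
ee_rot: [2.622, 0.011, 3.1]
wrist_force: [0.3, 0.5, -1.5]
width: 0.0518
```

```bash
python3 snap.py side s7; python3 snap.py wrist w7;  python3 tgt.py; python3 -c "
from h import *
im=load('s7')[0]; crop(im,130,260,160,280,5,'pics/s7c.png')"
```

```text
{'time': np.float64(7.7667), 'tool_pos': array([0.5987, 0.0218, 0.3012]), 'ee_rot': array([2.6221, 0.0111, 3.1003]), 'wrist_force': array([ 0.2551,  0.5075, -1.4533]), 'width': np.float64(0.0518), 'joint_positions': array([-0.1845,  0.2436,  1.4386,  0.5156,  1.5352, -1.7558])}
{'time': np.float64(7.8167), 'tool_pos': array([0.5987, 0.0214, 0.3016]), 'ee_rot': array([2.6223, 0.0121, 3.0997]), 'wrist_force': array([-1.5852,  0.0023, -2.2555]), 'width': np.float64(0.0524), 'joint_positions': array([-0.185 ,  0.2431,  1.4384,  0.5156,  1.5349, -1.7558])}
7.8667 [0.5986 0.0212 0.3016] [2.6223 0.0121 3.0993] [-0.1165  1.1302 -0.588 ] 0.05222840037296948
S [0.6011 0.1204 0.0587] slope ax [0.0354 0.8674 0.4964]
blk in seat (array([ 0.0344, -0.0044,  0.0605]), np.float64(0.011272830439584838))
(0.03, 0, 0.1) [ 0.5956 -0.0021  0.3336] [ 0.0168 -0.0446 -0.3951 -0.0001  0.0072  0.003 ]
(0.03, 0, 0.02) [0.5972 0.0375 0.2642] [ 0.0258 -0.0445  0.4049 -0.0001  0.0072  0.003 ]
(0.026, 0, 0) [0.5974 0.044  0.2448] [ 0.0283 -0.0845  0.6049 -0.0001  0.0072  0.003 ]
down @.5 [ 0.0531  0.7978 -1.8306  0.3306  0.0078  0.0011]
```

View pics/s7c.png

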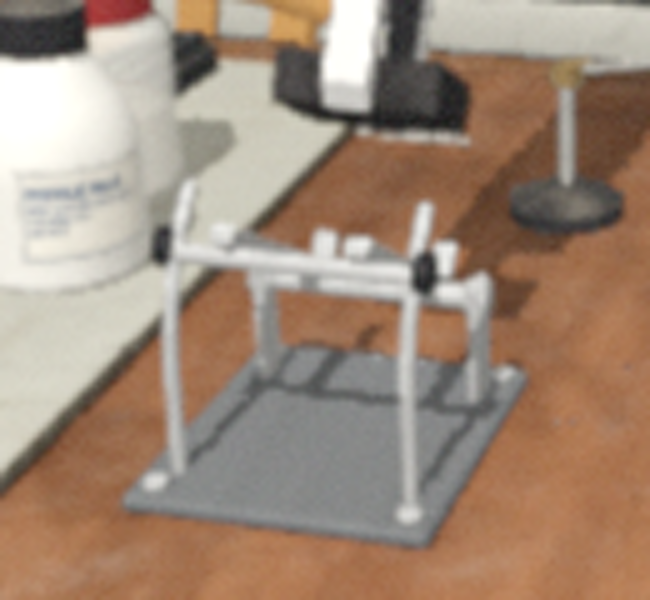

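View pics/w7.png

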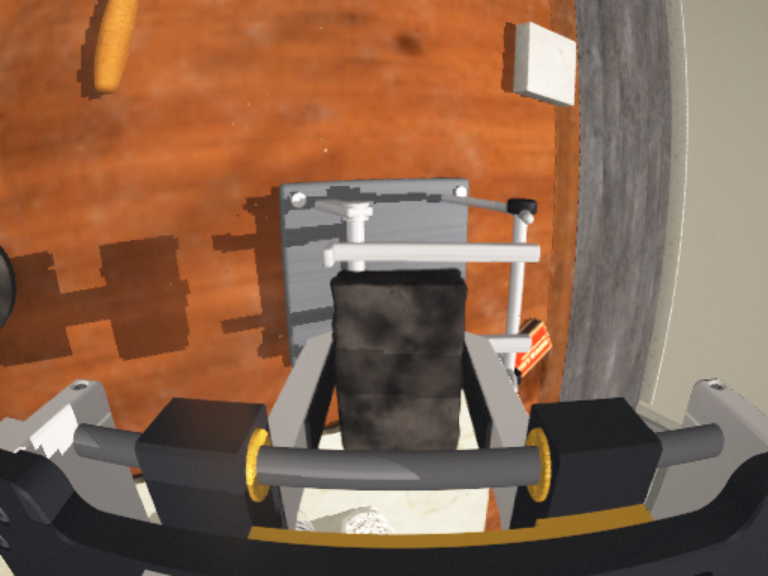

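```bash
python3 - <<'E'
from tgt import *
from scipy.spatial.transform import Rotation as Ro
im,d,K,R,t=load("w7"); W=world(d,K,R,t,True)
L=(W-S)@B.T
m=np.zeros(d.shape,bool); m[155:180,212:362]=True
q=L[m]; r=q[(abs(q[:,2])<.006)&(q[:,0]>.01)&(q[:,0]<.1)&(q[:,1]>.02)&(q[:,1]<.04)]
print(len(r),np.median(r,axis=0),np.percentile(r[:,1],[2,98]))
for lo in (.01,.03,.05,.07,.09): k=r[(r[:,0]>lo)&(r[:,0]<lo+.02)]; print(lo,len(k),np.median(k,axis=0),np.percentile(k[:,1],[3,97]))
s=q[(q[:,2]>.004)&(q[:,2]<.018)&(abs(q[:,0])<.01)]; print("stop",len(s),np.sort(s[:,0])[::6],np.max(s[:,2]))
o=dict(p=[.5987,.0216,.3014],r=[2.6222,.0116,3.0998])
R0=Ro.from_euler("xyz",o["r"]).as_matrix(); T=(W-np.array(o["p"]))@R0
m=np.zeros(d.shape,bool); m[178:298,218:314]=True
m&=(T[...,2]>.13)&(T[...,2]<.205)&(abs(T[...,1])<.03)
top=L[m]; top=top[abs(top[:,2]-np.median(top[:,2]))<.004]; print("blk top in seat",np.percentile(top,[1,50,99],axis=0)); n=np.linalg.svd(top-top.mean(0))[2][2];print(n)
E
```

```text
1397 [ 0.0528  0.0289 -0.    ] [0.0236 0.0335]
0.01 342 [ 0.0191  0.0291 -0.0003] [0.0236 0.0361]
0.03 312 [ 0.0401  0.0291 -0.0002] [0.0238 0.0334]
0.05 291 [0.0596 0.0289 0.    ] [0.024 0.033]
0.07 304 [0.0801 0.0288 0.0003] [0.0235 0.033 ]
0.09 148 [0.095  0.0289 0.0003] [0.0237 0.0332]
stop 99 [-0.0056 -0.0053 -0.0045 -0.0044 -0.0038 -0.0036 -0.0031 -0.0029 -0.0026
 -0.0022 -0.0019 -0.0014 -0.0013 -0.0009 -0.0007 -0.0006 -0.0005] 0.015321196637525588
blk top in seat [[ 0.0097 -0.0352  0.0827]
 [ 0.0345  0.0038  0.0857]
 [ 0.0593  0.0346  0.0875]]
[0.0019 0.0194 0.9998]
```

>>> {"op": "move_arm", "data": {"increments": [[[0,0.03,-0.035,0.1,0,0.009,0.003],[0,0.03,-0.035,0.25,0,0.009,0.003],[0,0.03,-0.035,0.4,0,0.009,0.003],[0,0.03,-0.035,0.5,0,0.009,0.003],[0,0.03,-0.035,0.5,0,0.009,0.003],[0,0.03,-0.035,0.5,0,0.009,0.003]]]}}

```text
time: 8.37
tool_pos: [0.5956, 0.0438, 0.2525]
ee_rot: [2.622, -0.01, 3.103]
wrist_force: [-0.4, 0.0, -0.9]
width: 0.0519
```

```bash
python3 snap.py side s8;   python3 tgt.py; python3 -c "
from h import *
im=load('s8')[0]; crop(im,130,260,160,280,5,'pics/s8c.png')"
```

```text
{'time': np.float64(8.3667), 'tool_pos': array([0.5956, 0.0438, 0.2525]), 'ee_rot': array([ 2.6216, -0.0096,  3.1031]), 'wrist_force': array([-0.3849,  0.0166, -0.8935]), 'width': np.float64(0.0519), 'joint_positions': array([-0.1482,  0.2782,  1.4977,  0.5193,  1.4551, -1.7628])}
8.4167 [0.5959 0.0436 0.2533] [ 2.6217 -0.008   3.1027] [ 0.4226 -0.7538 -1.4424] 0.0524752800312613
S [0.6011 0.1204 0.0587] slope ax [0.0354 0.8674 0.4964]
blk in seat (array([0.0299, 0.0031, 0.0076]), np.float64(0.007923856200313462))
(0.03, 0, 0.1) [ 0.5956 -0.0021  0.3336] [-0.0081  0.0024 -0.9244  0.0003 -0.005  -0.0015]
(0.03, 0, 0.02) [0.5972 0.0375 0.2642] [-0.0144  0.002  -0.1245  0.0003 -0.005  -0.0015]
(0.026, 0, 0) [0.5974 0.044  0.2448] [-0.0161 -0.0381  0.0755  0.0003 -0.005  -0.0015]
down @.5 [ 0.0617  0.8454 -2.3584  0.331  -0.0053 -0.0001]
```

View pics/s8c.png

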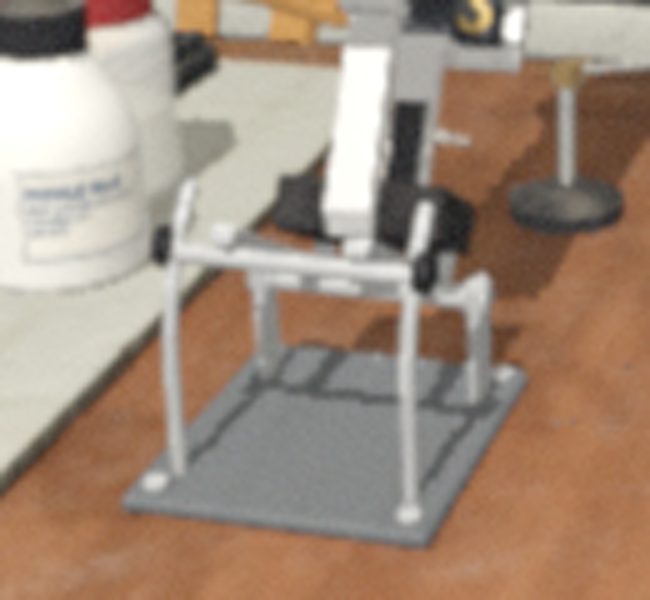

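>>> {"op": "move_arm", "data": {"increments": [[[0,-0.015,0,0.02,0,-0.003,-0.001],[0,-0.015,0,0.04,0,-0.003,-0.001],[0,-0.015,0,0.05,0,-0.003,-0.001],[0,-0.015,0,0.05,0,-0.003,-0.001],[0,-0.015,0,0.05,0,-0.003,-0.001]]]}}

```text
time: 8.83
tool_pos: [0.5972, 0.0462, 0.2485]
ee_rot: [2.622, -0.004, 3.102]
wrist_force: [0.7, -0.4, -1.1]
width: 0.0528
```

```bash
python3 tgt.py
```

```text
8.8333 [0.5972 0.0462 0.2485] [ 2.6217 -0.0037  3.1018] [ 0.6845 -0.4498 -1.1179] 0.05280904090544245
S [0.6011 0.1204 0.0587] slope ax [0.0354 0.8674 0.4964]
blk in seat (array([0.0298, 0.001 , 0.0021]), np.float64(0.0037231602223544197))
(0.03, 0, 0.1) [ 0.5956 -0.0021  0.3336] [ 0.0007  0.003  -0.979   0.0003 -0.0024 -0.0006]
(0.03, 0, 0.02) [0.5972 0.0375 0.2642] [-0.0023  0.0027 -0.179   0.0003 -0.0024 -0.0006]
(0.026, 0, 0) [0.5974 0.044  0.2448] [-0.0031 -0.0374  0.0209  0.0003 -0.0024 -0.0006]
down @.5 [ 0.0632  0.846  -2.4133  0.3309 -0.0024  0.    ]
```

>>> {"op": "move_arm", "data": {"increments": [[[0,0,0,0.01,0,-0.001,0],[0,0,0,0.02,0,-0.001,0],[0,0,0,0.03,0,-0.001,0],[0,0,0,0.03,0,-0.001,0],[0,0,0,0.03,0,-0.001,0]]]}}

```text
time: 9.25
tool_pos: [0.5973, 0.0474, 0.2467]
ee_rot: [2.622, -0.002, 3.101]
wrist_force: [-2.8, -4.2, 4.3]
width: 0.0525
```

```bash
python3 tgt.py
```

```text
9.25 [0.5973 0.0474 0.2467] [ 2.622  -0.0017  3.1012] [-2.7586 -4.2322  4.2846] 0.05245688725630027
S [0.6011 0.1204 0.0587] slope ax [0.0354 0.8674 0.4964]
blk in seat (array([ 0.0299,  0.0006, -0.    ]), np.float64(0.001671479048463633))
(0.03, 0, 0.1) [ 0.5956 -0.0021  0.3336] [-0.0009  0.0016 -1.0004  0.0001 -0.0011 -0.0003]
(0.03, 0, 0.02) [0.5972 0.0375 0.2642] [-0.0022  0.0014 -0.2004  0.0001 -0.0011 -0.0003]
(0.026, 0, 0) [0.5974 0.044  0.2448] [-0.0026 -0.0386 -0.0004  0.0001 -0.0011 -0.0003]
down @.5 [ 0.0583  0.8442 -2.435   0.3308 -0.0011 -0.    ]
```

>>> {"op": "move_arm", "data": {"increments": [[[0,0,-0.01,0,0,0,0],[0,0,-0.02,0,0,0,0],[0,0,-0.03,0,0,0,0],[0,0,-0.04,0,0,0,0],[0,0,-0.04,0,0,0,0],[0,0,-0.04,0,0,0,0]]]}}

```text
time: 9.75
tool_pos: [0.5976, 0.0448, 0.2452]
ee_rot: [2.619, 0.0, 3.101]
wrist_force: [-1.7, -0.8, 4.6]
width: 0.0523
```

```bash
python3 tgt.py|head -4;python3 snap.py wrist w9; python3 snap.py side s9;  python3 tgt.py|head -4; python3 - <<'E'
from tgt import *
im=load('s9')[0]; crop(im,130,260,160,280,5,'pics/s9c.png')
im,d,K,R,t=load("w9"); W=world(d,K,R,t,True)
L=(W-S)@B.T
m=np.zeros(d.shape,bool); m[150:298,205:330]=True
q=L[m]; q=q[(q[:,2]>.018)&(q[:,2]<.032)&(abs(q[:,1])<.05)&(q[:,0]>-.01)&(q[:,0]<.07)]
top=q[abs(q[:,2]-np.median(q[:,2]))<.003]; print("top",len(top),np.percentile(top,[1,50,99],axis=0)); n=np.linalg.svd(top-top.mean(0))[2][2];print(n)
E
```

```text
9.75 [0.5976 0.0448 0.2452] [2.6192 0.0002 3.101 ] [-1.705  -0.7867  4.6153] 0.05232090746237736
S [0.6011 0.1204 0.0587] slope ax [0.0354 0.8674 0.4964]
blk in seat (array([ 0.0275, -0.0002, -0.0001]), np.float64(0.002958636317630282))
(0.03, 0, 0.1) [ 0.5956 -0.0021  0.3336] [ 0.0015  0.034  -1.0007  0.0019  0.0001  0.0002]
{'time': np.float64(9.75), 'tool_pos': array([0.5976, 0.0448, 0.2452]), 'ee_rot': array([2.6192e+00, 2.0000e-04, 3.1010e+00]), 'wrist_force': array([-1.705 , -0.7867,  4.6153]), 'width': np.float64(0.0523), 'joint_positions': array([-0.1468,  0.286 ,  1.5039,  0.5246,  1.4335, -1.7723])}
{'time': np.float64(9.8), 'tool_pos': array([0.5976, 0.0448, 0.2452]), 'ee_rot': array([2.6193e+00, 2.0000e-04, 3.1010e+00]), 'wrist_force': array([-3.9240e-01, -4.6000e-03,  5.2047e+00]), 'width': np.float64(0.0521), 'joint_positions': array([-0.1468,  0.286 ,  1.5039,  0.5246,  1.4335, -1.7722])}
9.85 [0.5976 0.0448 0.2452] [2.6193 0.0002 3.1011] [-1.8311 -0.1901  5.1597] 0.05207379751142182
S [0.6011 0.1204 0.0587] slope ax [0.0354 0.8674 0.4964]
blk in seat (array([ 0.0275, -0.0002, -0.0001]), np.float64(0.0029415204827389265))
(0.03, 0, 0.1) [ 0.5956 -0.0021  0.3336] [ 0.0016  0.0338 -1.0008  0.0019  0.      0.0002]
top 9499 [[ 0.0018 -0.0313  0.023 ]
 [ 0.0273  0.0083  0.0252]
 [ 0.0532  0.0385  0.0268]]
[-0.0012  0.0068  1.    ]
```

View pics/s9c.png

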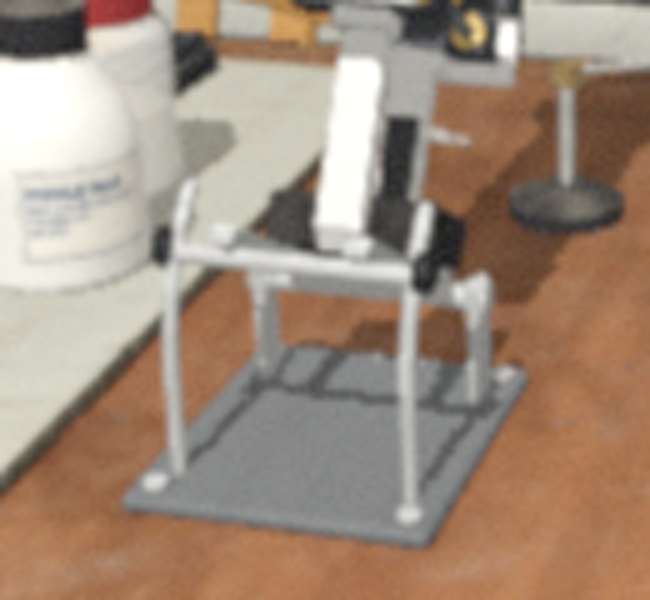

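View pics/w9.png

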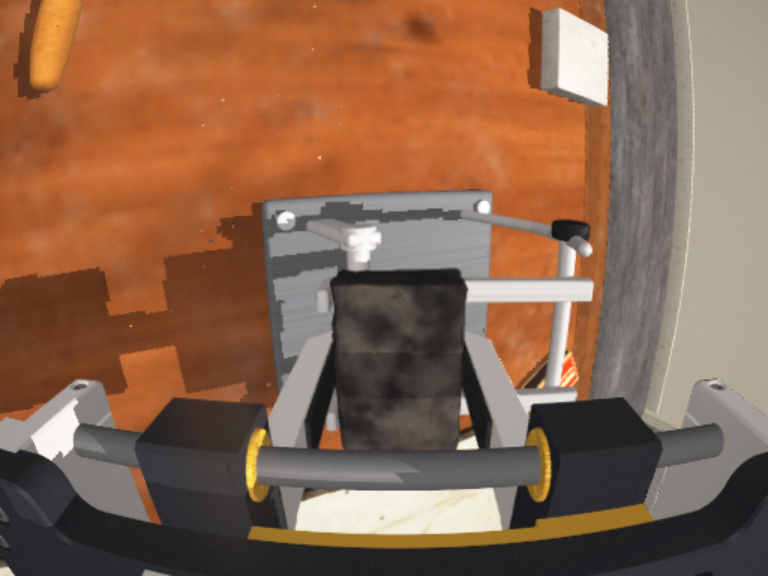

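>>> {"op": "move_arm", "data": {"increments": [[[0,0,-0.01,0,0,0,0],[0,0,-0.02,0,0,0,0],[0,0,-0.025,0,0,0,0],[0,0,-0.025,0,0,0,0],[0,0,-0.025,0,0,0,0]]]}}

```text
time: 10.27
tool_pos: [0.5976, 0.0434, 0.2445]
ee_rot: [2.617, 0.001, 3.102]
wrist_force: [-1.2, 2.8, 6.2]
width: 0.0522
```

```bash
python3 tgt.py|head -4; python3 - <<'E'
from tgt import *
o=robot.get_obs(); print(B@o["wrist_force"])
E
```

```text
10.2667 [0.5976 0.0434 0.2445] [2.6169 0.0008 3.1017] [-1.1804  2.829   6.2147] 0.05222321254585157
S [0.6011 0.1204 0.0587] slope ax [0.0354 0.8674 0.4964]
blk in seat (array([ 0.0264, -0.0003, -0.    ]), np.float64(0.005260794683345163))
(0.03, 0, 0.1) [ 0.5956 -0.0021  0.3336] [ 0.0017  0.0516 -0.9999  0.0033  0.0002  0.0007]
[5.4968 1.2948 4.0159]
```

>>> {"op": "move_arm", "data": {"increments": [[[0,0,0.01,-0.01,0,0,0],[0,0,0.01,-0.01,0,0,0],[0.75,0,0.01,-0.01,0,0,0],[0.75,0,0.01,-0.01,0,0,0],[0.75,0,0.01,-0.01,0,0,0],[0.75,0,0.01,-0.01,0,0,0]]]}}

```text
time: 10.77
tool_pos: [0.5968, 0.0421, 0.243]
ee_rot: [2.623, -0.004, 3.101]
wrist_force: [-0.4, 0.5, 0.6]
width: 0.07
```

```bash
cat > chk.py <<'E'
import sys
from tgt import *
from snap import snap
tag=sys.argv[1]; snap("wrist",tag); o=robot.get_obs(); print(o["time"],o["tool_pos"],B@o["wrist_force"],o["width"])
im,d,K,R,t=load(tag); W=world(d,K,R,t,True)
L=(W-S)@B.T
q=L.reshape(-1,3); q=q[(q[:,2]>.018)&(q[:,2]<.032)&(abs(q[:,1])<.05)&(q[:,0]>-.01)&(q[:,0]<.07)]
top=q[abs(q[:,2]-np.median(q[:,2]))<.003]; print("top",len(top),np.percentile(top,[1,50,99],axis=0)); n=np.linalg.svd(top-top.mean(0))[2][2];print(n)
print(cv2.minAreaRect(top[:,:2].astype(np.float32)))
E
python3 chk.py w10
```

```text
10.8167 [0.5969 0.0421 0.2432] [0.4863 0.3962 0.4074] 0.07023504680184645
top 9418 [[ 0.002  -0.0312  0.023 ]
 [ 0.0264  0.0084  0.0252]
 [ 0.0583  0.0387  0.0269]]
[-0.0013  0.0067  1.    ]
((0.03515104576945305, 0.0026465915143489838), (0.07355107367038727, 0.0688960924744606), 89.4305648803711)
```

View pics/w10.png

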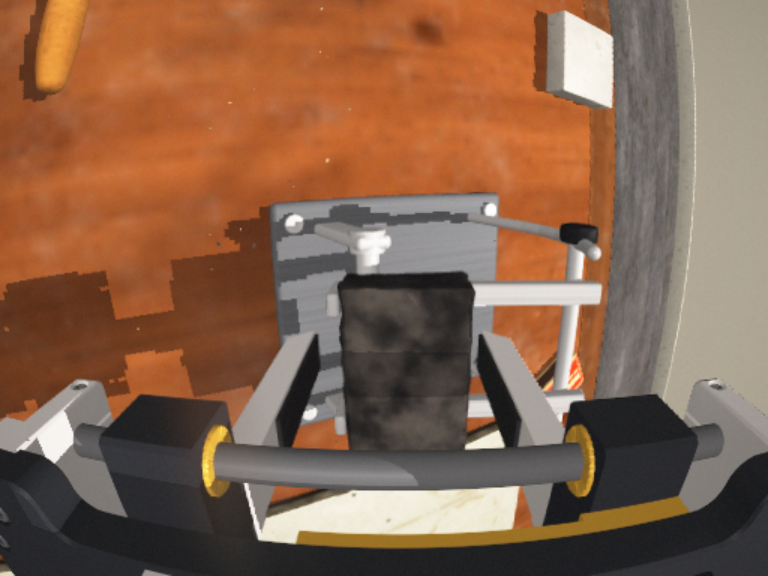

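>>> {"op": "move_arm", "data": {"increments": [[[0.8,0,0.02,-0.05,0,0,0],[0.8,0,0.02,-0.2,0,0,0],[0.8,0,0.02,-0.5,0,0,0],[0.8,0,0.02,-0.8,0,0,0],[0.8,0,0.02,-1,0,0,0],[0.8,0,0.02,-1,0,0,0]]]}}

```text
time: 11.32
tool_pos: [0.5962, -0.0073, 0.3372]
ee_rot: [2.623, 0.007, 3.099]
wrist_force: [0.6, -0.4, 0.5]
width: 0.0752
```

>>> {"op": "move_arm", "data": {"increments": [[[0.8,0.7,0,-0.3,0,0,0],[0.8,0.7,0,-0.6,0,0,0],[0.8,0.7,0,-0.6,0,0,0],[0.8,0.7,0,-0.6,0,0,0],[0.8,0.7,0,-0.6,0,0,0]]]}}

```text
time: 11.73
tool_pos: [0.5245, -0.0323, 0.384]
ee_rot: [2.622, -0.001, 3.1]
wrist_force: [-0.0, 0.8, -0.0]
width: 0.0752
```

```bash
python3 chk.py w11; python3 - <<'E'
from tgt import *
im,d,K,R,t=load("w11"); print(-R.T@t)
E
python3 snap.py scene c11;python3 snap.py side s11; python3 -c "
from h import *
im=load('s11')[0]; crop(im,130,260,160,280,5,'pics/s11c.png')"
```

```text
11.7833 [ 0.5247 -0.0321  0.383 ] [-1.4817 -0.8315 -0.7432] 0.07529124904005997
top 2455 [[ 0.0022 -0.0348  0.023 ]
 [ 0.0268  0.0045  0.0253]
 [ 0.0507  0.0387  0.0271]]
[-0.0034  0.0072  1.    ]
((0.026277363300323486, 0.0015269257128238678), (0.07641902565956116, 0.05037389695644379), 89.7144775390625)
[ 0.4442 -0.0196  0.3665]
{'time': np.float64(11.7833), 'tool_pos': array([ 0.5247, -0.0321,  0.383 ]), 'ee_rot': array([ 2.6216e+00, -2.5000e-03,  3.1008e+00]), 'wrist_force': array([ 0.7934, -0.9505, -1.3806]), 'width': np.float64(0.0753), 'joint_positions': array([-0.3091,  0.0611,  1.481 ,  0.506 ,  1.7301, -1.7898])}
{'time': np.float64(11.8333), 'tool_pos': array([ 0.5248, -0.0319,  0.3825]), 'ee_rot': array([ 2.6213, -0.0038,  3.1013]), 'wrist_force': array([-0.259 , -0.2673, -0.3408]), 'width': np.float64(0.0748), 'joint_positions': array([-0.3088,  0.062 ,  1.4812,  0.5059,  1.7305, -1.7898])}
```

View pics/w11.png

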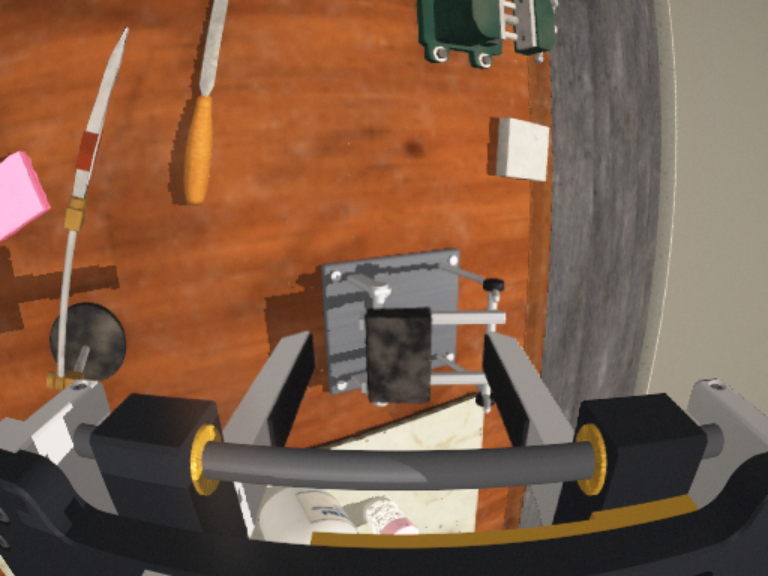

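View pics/s11c.png

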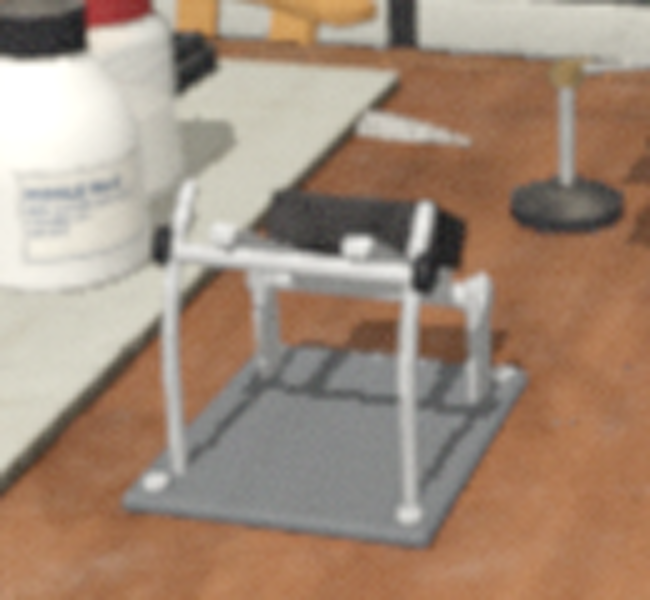

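View pics/c11.png

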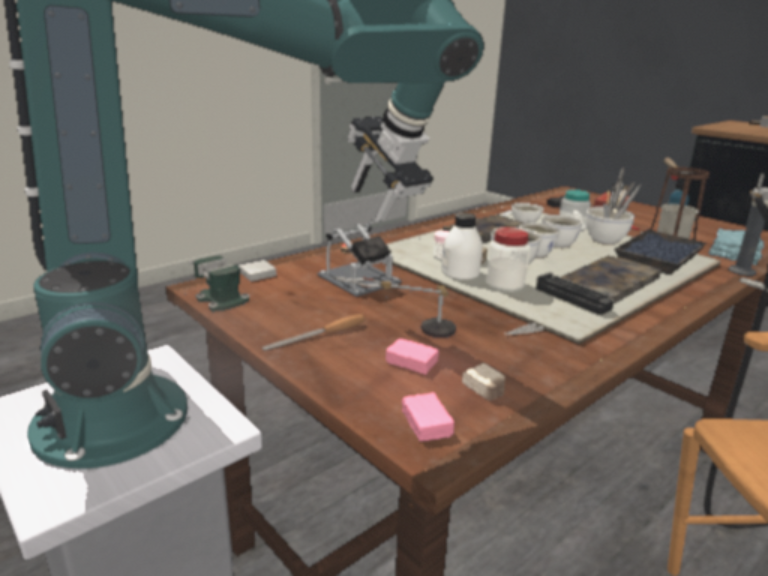

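>>> {"op": "move_arm", "data": {"increments": [[[0.8,0,0,0,0,0,0],[0.8,0,0,0,0,0,0],[0.8,0,0,0,0,0,0]]]}}

```text
time: 12.13
tool_pos: [0.5247, -0.0321, 0.3831]
ee_rot: [2.621, -0.004, 3.102]
wrist_force: [-0.1, -0.6, 0.1]
width: 0.0749
```

```bash
python3 chk.py w12; python3 -c "
from bench import robot
print(robot.close_job())"
```

```text
12.1833 [ 0.5246 -0.0322  0.3833] [0.0294 0.0396 0.7506] 0.07524357473452706
top 2448 [[ 0.002  -0.0343  0.0229]
 [ 0.0268  0.0048  0.0253]
 [ 0.0507  0.0386  0.0271]]
[-0.0021  0.0069  1.    ]
((0.026279112324118614, 0.002262543886899948), (0.07536107301712036, 0.0502949133515358), 89.51850891113281)
the job is handed in; nothing more can be done
None
```

The charcoal block is on the sloped stand, flush on both rails and down against the stops, and the job was handed in at about 12 s of the 40 s allowed.

I gripped it across its 52 mm side, carried it over the third hand, tilted it to the slope (about 0.519 rad) and laid it on the rails while held. With about 4–6 N of contact on the rails, I slid it down against the stops (about 5 N), then opened the jaws and backed away.

The last wrist-camera check gave these values in the seat frame:

| Quantity | Measured | Allowed |
|---|---|---|
| Block centre, x | about 26.3 mm | 22 to 32 mm |
| Block centre, y | about 2 mm | -12 to 12 mm |
| Underside, z | within about 1 mm of the rails | -5 to 5 mm |
| Tilt from the slope | about 0.4° | under about 6° |
| Long side off square to the rails | about 0.5° | under about 7° |

- **Stillness:** the last two looks, about 0.4 s apart, agree to within 1 mm.
- **Slope of the stand:** I did not measure the rails again at the end. The block lies within 0.4° of the slope fitted at the start, so it looks unchanged.
- **Bench block and fire brick:** both looked unmoved in the final pictures, but I did not measure them again.
- **Readings that differ:** the camera put the block's top face at 25.3 mm rather than 26 mm, and it read about 1 mm low on the table too. The y reading varied between 1.5 and 2.3 mm between those looks, which is within the 2 mm calibration. No check failed.

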